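# Index the pour-over stand to the mug

## Robot

A 6-joint arm with a two-finger parallel gripper is mounted at the origin on a cart in front of the work surface, level with it; the furniture and walls round the work are solid. World frame = base frame: x ahead of the robot, y to its left, z up, the work surface at z = 0. Lengths are in mm, angles in rad, forces in N, time in s.
With the tool pointing down it reaches from about 300 to 775 mm from the base axis. Payload 14.6 kg.
Tool frame: the origin (TCP) lies midway between the tips of the shut fingers; the grasp point (between the pads) lies 19 mm behind it (manip.grasp_offset is the distance from the TCP to the grasp point, in mm); z points along the fingers, y is the line along which they close (so a half turn about z gives the same grasp; the last joint's range is limited). The gripper opens to 94 mm and grips with 3 to 60 N. Pads are 16 mm wide; open, the fingers measure 119 mm over their backs; the gripper's body (75 mm by 177 mm) begins 78 mm behind the grasp point.
Start: joints at [-1.338, 0.3, 1.521, -0, 1.321, -0.067], TCP at [162.424, -525.459, 205.446] pointing down, gripper open.
Joint ranges: [-3.03, 3.03], [-0.79, 2.21], [0.23, 2.52], [-1.04, 4.18], [0, 3.07], [-2.55, 2.55]. Speed limits (rad/s): [2.22, 2.22, 2.57, 3.14, 3.14, 3.14].

## Interface

Orientations are given as [roll, pitch, yaw] about the fixed x, y, z axes, in that order (R = Rz(yaw) Ry(pitch) Rx(roll)).
In Python, from cell import manip, viewer gives the robot as it stands. The module is installed in compiled form; this text tells all that it offers.
- The arm moves only by the tool move_arm, never from a script. Its argument "moves" is a list of rows, each a list of 4 numbers: the shift along the tool's x, y, z in m, then the turn about the tool's z in rad. A call has 1 to 12 rows; each row is the pose to reach, as a shift and turn from the pose commanded when the call began, along the tool's axes at that moment; what a row does not reach only later rows make up. A row lasts 1/10 s, in which the tool goes at most 50 mm and 8.59 degrees, less where a joint would pass 70% of its speed; a pose out of reach is approached as far as the arm can. A call with a gripper value outside its range is refused whole. "jaw" is the finger opening in m, from 0 to 0.094, set as the call begins (left out, the last holds). The fingers move at their own pace and stop on an object; "squeeze" is the grip in N (left out, the last holds). Time passes only in rows, so rows that repeat a pose let the fingers close. It gives the time, the measured TCP pose, the force, the opening and the grip force at its end, in the units of the state.
- manip.read_state(): the state, without advancing time (a new reading comes with each control period).
- viewer.camera(name): name is "side" or "top" or "wrist"; returns a dict with "frame" (480x640x3 uint8, blue, green, red), "z_map" (480x640 float32, mm along the optical axis (not along the pixel's ray), 0 where there is no reading), "fx", "fy", "cx", "cy" (pixels), "origin" and "orientation" of the camera in the world. Camera axes: x right, y down, z forward; pixel columns grow to the right and rows downward; lengths in mm; the calibration is good to about 2 mm. A picture is of the moment at which its call begins.
- manip.sign_off(): hands the job in; it is judged then, once.
The state is a dict: "clock": time; "joints": joint angles; "qd": joint speeds; "effort": joint torques, N m; "eef_pos": TCP position; "eef_rot": TCP orientation; "wrist_force": force on the tool from outside, world axes, zero at the start; "moment": the same for the moment, N m; "finger_gap": finger opening in mm; "finger_force": force on a finger pad.
Only numpy, scipy, OpenCV 4.12 (cv2) and the standard library are available. Lean on these libraries where they do the work, as an engineer would, in place of code of your own. Each camera call takes 0.05 s, during which the arm holds its last target. There are 200 camera calls.

## Task

Get the pour-over coffee stand ready for the green-and-white mug: pull the red sprung plunger up out of its notch, swing the arm round until the white dripper is over the mug, and let the plunger drop fully home in the notch there. Then turn the flow lever on the hub to its orange half-open mark. Leave the mug, the tumbler and the two jars standing where they are.

Things in the scene. Friction and masses are not known exactly. Their poses are not given: they have to be found in the camera images.
- stand: Steel pour-over stand, fixed. Origin: centre of the underside of its round foot (144 mm across), on the column's axis; z up, x to the far side. Its round index plate (radius 109 mm, 125 to 137 mm high) has three open notches, 14 mm wide, in the rim on the robot's side: along -x and 45 degrees to either side; the dripper then stands along +x or 45 degrees to either side.
- pivot (a point): The vertical axis about which the arm turns (also the column's and the flow lever's axis), 137 mm above the worktop at the top of the index plate.
- swing_arm (a joint): Angle of the dark arm about the vertical axis, rad, counter-clockwise from above positive; 0 (the start): dripper along the stand's +x and plunger along its -x; stops at -1.05 and 1.05. Notches at -0.785, 0 and 0.785. The arm lies at heights 139 to 155 mm and turns easily once the plunger is up.
- plunger (a joint): Lift of the sprung plunger on the arm's tail, m: 0 fully home (down in a notch), 0.012 when its 10 mm pin rides on top of the plate between notches, 0.022 fully up. The spring pushes it down with 3.5 N at home and 5.7 N fully up; on the plate it can be let go and then slides along with the arm until it snaps into the next notch.
- plunger_knob (a point): Centre of the plunger's round red knob: 34 mm across, 26 mm high, free on all sides, 95 mm from the pivot axis on the arm's tail, on the far side of the pivot from the dripper. Its centre is 207 mm above the worktop when home; the arm's boss below it ends 25 mm below the knob's underside.
- outlet (a point): Centre of the lower outlet of the white ceramic dripper cone, 123 mm above the worktop, 140 mm from the pivot axis at the arm's other end. The cone's rim is 94 mm across, 193 mm above the worktop.
- flow_lever (a joint): Angle of the flow lever on top of the arm's hub, about the same vertical axis but measured relative to the arm, rad: 0 across the arm (closed; seen from the hub looking to the dripper it points right), 0.785 over the orange half-open mark, 1.571 along the arm towards the dripper (fully open). Counter-clockwise from above positive. Starts near closed, stays where it is left.
- lever_post (a point): Middle of the upright black post at the lever's end: 18 mm across, 80 mm from the pivot axis, centre 195 mm above the worktop, its top at 216 mm. The lever's flat steel bar runs from hub to post at heights 165 to 172 mm.
- half_mark (a point): Outer end of the orange mark on the round aluminium dial under the lever (dial 120 mm across, top at 160 mm), 57 mm from the pivot axis; it turns with the arm. Black marks show closed and fully open.
- mug: Green-and-white mug, 78 mm across without its handle, 101 mm high, standing loose under the left or the right station, handle pointing away from the robot. Origin: underside, middle of mug and handle together.
- mug_mouth (a point): Centre of the mug's mouth, 101 mm above the worktop.
- tumbler: Clear glass tumbler, 80 mm across, 91 mm high, standing under the other station. Origin: centre of its underside.
- coffee_jar: Glass coffee jar with a brown lid, 66 mm across, 110 mm high, left of the work. Origin: centre of its underside.
- sugar_jar: Jar with a black lid, 75 mm across, 84 mm high, right of the work. Origin: centre of its underside.
There are look-alikes about, which are no part of the job. What is shaped like the mug but blue or yellow is not meant.

How it is judged:
By the outcome, as a careful person would: the job done as asked, in the order asked, and still so for the second after the job is handed in, with the robot touching nothing.
It also fails if it takes over 48 s, if anything falls off the work surface, if the arm or the gripper's body presses on something with over 40 N, if the wrist force passes 120 N, or if a joint passes its speed limit or range.

## Working session

There is one attempt and no reset: what is moved stays moved. The work goes in short steps, Python scripts to look and compute and a tool call to move; the robot and the scene stay as the last step left them, time stands still between calls to the robot, and variables do not carry over. Pictures are saved under pics/ and viewed, at most 10 in all, crops included, and the job is handed in when it is done.

Besides the shell and the picture viewer there is one more tool, called after ">>>" by a JSON object that holds its "name" and its "arguments", one argument or row to a line. move_arm: Moves the arm, as the interface text tells. Its arguments: {"type":"object","properties":{"moves":{"type":"array"},"jaw":{"type":"number"},"squeeze":{"type":"number"}},"required":["moves"]}

```bash
mkdir -p pics; cat > h.py <<'E'
import numpy as np, cv2
from cell import manip, viewer
from scipy.spatial.transform import Rotation as R
def cam(n):
    c=viewer.camera(n); 
    o=np.array(c["orientation"],float)
    c["R"]=R.from_euler('xyz',o).as_matrix() if o.size==3 else (o if o.shape==(3,3) else R.from_quat(o).as_matrix())
    c["o"]=np.array(c["origin"],float); return c
def ray(c,u,v,z):
    d=c["R"]@np.array([(u-c["cx"])/c["fx"],(v-c["cy"])/c["fy"],1]); return c["o"]+d*(z-c["o"][2])/d[2]
def pts(c):
    v,u=np.mgrid[:480,:640]; z=c["z_map"]
    P=np.stack([(u-c["cx"])/c["fx"]*z,(v-c["cy"])/c["fy"]*z,z],-1); return P@c["R"].T+c["o"]
E
python3 - <<'E'
from h import *
for n in("top","side"):
    c=cam(n); cv2.imwrite(f"pics/{n}0.png",c["frame"]); print(n,c["origin"],c["orientation"],c["fx"],c["cx"],c["cy"])
print(manip.read_state())
E
```

```text
top [ 506.55565582 -103.29870332 1034.80974017] [-3.06473684  0.01856975 -1.54647567] 450.0889489444531 319.51374762351975 236.45518778158583
side [  33.23851257 1061.73589177  729.08506852] [-1.99158185 -0.01710337 -2.70236539] 609.279412953795 322.4173878903038 246.1037078370133
{'clock': 0.1, 'joints': array([-1.33760722e+00,  3.00405342e-01,  1.52148231e+00, -1.57229144e-05,
        1.32069775e+00, -6.65888649e-02]), 'qd': array([ 0.00026159, -0.00236005, -0.00065968, -0.00062796,  0.0007634 ,
        0.00096696]), 'effort': array([ 7.27749193e-05, -5.32644689e+01, -3.53284478e+01,  7.08851824e-02,
        2.34431477e-02, -6.50048241e-05]), 'eef_pos': array([ 162.36754238, -525.25667137,  204.96418155]), 'eef_rot': array([-3.14060109e+00, -5.08612126e-05,  2.99781843e-01]), 'wrist_force': array([ 0.01230247,  0.38561565, -0.10206747]), 'moment': array([-0.00287572, -0.01470782, -0.01721903]), 'finger_force': 0.0, 'finger_gap': 94.16852112810383}
```

View pics/top0.png

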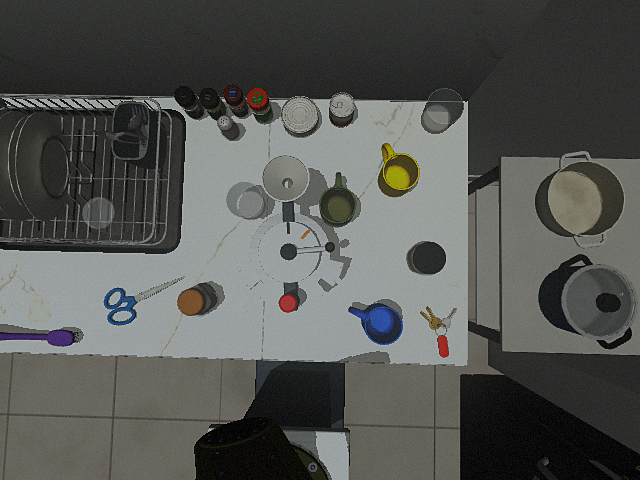

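View pics/side0.png

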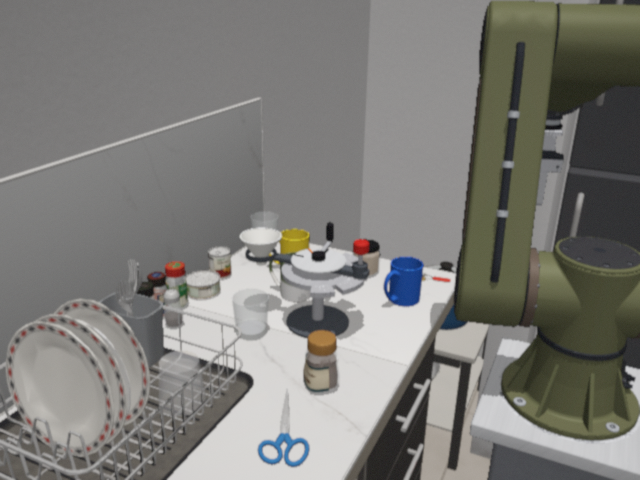

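The top view shows the knob at (288,303), hub at (288,252), lever post at (330,247), dripper at (286,178). The green mug at (338,205) is on the right, so the arm must swing to -0.785. The tumbler is at (247,200).

```bash
python3 - <<'E'
from h import *
c=cam("top"); f=c["frame"]; hsv=cv2.cvtColor(f,cv2.COLOR_BGR2HSV); P=pts(c)
def blob(lo,hi,box):
    m=cv2.inRange(hsv,lo,hi); k=np.zeros_like(m); x0,y0,x1,y1=box; k[y0:y1,x0:x1]=m[y0:y1,x0:x1]
    cs=max(cv2.findContours(k,0,2)[0],key=cv2.contourArea); return cv2.minEnclosingCircle(cs),np.argwhere(cv2.drawContours(k*0,[cs],-1,255,-1)>0),cs
(ct,r),px,_=blob((0,150,90),(8,255,255),(265,280,310,320)); z=P[px[:,0],px[:,1]]
kn=np.median(px,0); print("knob",ct,r,np.median(z,0), z[:,2].min(),z[:,2].max(), "ray220",ray(c,*ct,220))
(ct,r),px,_=blob((5,150,120),(20,255,255),(292,222,320,245)); print("mark",ct,r,ray(c,*ct,160))
(ct,r),px,_=blob((0,0,0),(180,255,60),(322,238,340,256)); print("post",ct,r,ray(c,*ct,216),np.median(P[px[:,0],px[:,1]],0))
(ct,r),px,_=blob((0,0,0),(180,255,60),(276,240,300,264)); print("hub",ct,r,ray(c,*ct,175),np.median(P[px[:,0],px[:,1]],0))
# dripper rim points by height
Z=P[...,2]; box=np.zeros(Z.shape,bool); box[150:210,255:315]=1
q=P[box&(abs(Z-191)<5)]; print("rim",cv2.minEnclosingCircle(q[:,:2].astype(np.float32)),len(q))
box[:]=0; box[180:240,310:360]=1; q=P[box&(abs(Z-100)<4)]; print("mug",cv2.minEnclosingCircle(q[:,:2].astype(np.float32)),q[:,:2].mean(0),len(q))
box[:]=0; box[200:300,240:340]=1
q=P[box&(abs(Z-157)<5)]; print("dial",cv2.minEnclosingCircle(q[:,:2].astype(np.float32)),len(q))
q=P[box&(abs(Z-136)<6)]; print("plate",cv2.minEnclosingCircle(q[:,:2].astype(np.float32)),len(q))
# wall/high stuff
print("hub heights",P[245:260:5,288,2])
cv2.imwrite("pics/crop.png",cv2.resize(f[150:320,230:360],None,fx=4,fy=3.5*1,interpolation=cv2.INTER_CUBIC))
E
```

```text
knob (287.3125, 302.84375) 8.951193809509277 [447.60423694 -31.14272778 219.53091008] 214.29768226079682 224.18933568859666 ray220 [447.91786359 -31.66385257 220.        ]
mark (305.23333740234375, 233.76666259765625) 5.32696533203125 [578.14247958 -57.4203838  160.        ]
post (329.7272644042969, 246.90908813476562) 5.0983123779296875 [ 550.57218329 -105.62306027  216.        ] [ 550.70082624 -105.98439527  214.48663134]
hub (288.0, 251.5) 8.321758270263672 [542.1197644  -26.11922392 175.        ] [542.68522367 -26.1675546  176.00852465]
rim ((682.3299560546875, -17.43947410583496), 46.91802215576172) 525
mug ((651.8171997070312, -121.18765258789062), 44.945831298828125) [ 647.81325918 -120.07280571] 207
dial ((548.6611328125, -31.301910400390625), 94.65193176269531) 2648
plate ((520.9267578125, -26.189451217651367), 101.60711669921875) 3039
hub heights [172.80199153 174.75381421 173.60051198]
```

View pics/crop.png

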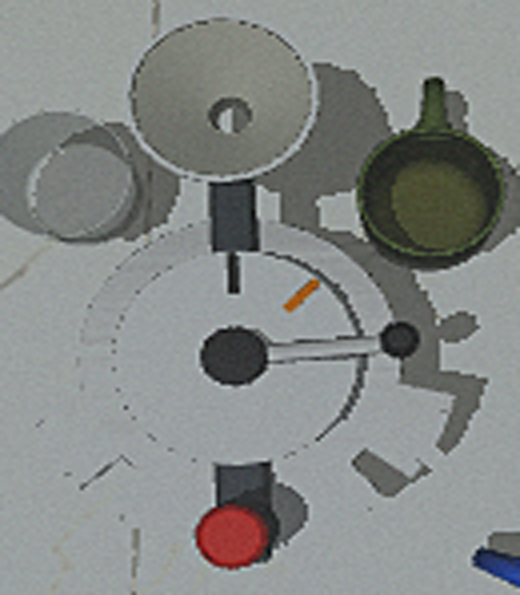

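Knob to hub is 95 mm, hub to rim 140 mm and hub to post 80 mm, all as specified. The arm's yaw is 0.058 in the world, and the mug mouth is at about (647,-120), as expected for -0.785. Moving above the knob.

>>> {"name": "move_arm", "arguments": {
  "moves": [
    [0.02, -0.018, -0.04, 0.02],
    [0.419, -0.388, -0.04, 0.242],
    [0.419, -0.388, -0.04, 0.242],
    [0.419, -0.388, -0.04, 0.242],
    [0.419, -0.388, -0.04, 0.242],
    [0.419, -0.388, -0.04, 0.242],
    [0.419, -0.388, -0.04, 0.242],
    [0.419, -0.388, -0.04, 0.242],
    [0.419, -0.388, -0.04, 0.242],
    [0.419, -0.388, -0.04, 0.242],
    [0.419, -0.388, -0.04, 0.242],
    [0.419, -0.388, -0.04, 0.242]
  ],
  "jaw": 0.07,
  "squeeze": 25
}}

```text
clock: 1.35
eef_pos: [448.8, -28.7, 245.5]
eef_rot: [-3.142, -0.0, 0.058]
wrist_force: [0.2, -0.5, -0.2]
finger_gap: 69.9
finger_force: 0.0
```

>>> {"name": "move_arm", "arguments": {
  "moves": [
    [0, 0, 0, 0],
    [0, 0, 0.015, 0],
    [0, 0, 0.03, 0],
    [0, 0, 0.045, 0],
    [0, 0, 0.055, 0],
    [0, 0, 0.057, 0],
    [0, 0, 0.057, 0]
  ]
}}

```text
clock: 2.05
eef_pos: [448.1, -31.3, 188.6]
eef_rot: [-3.142, 0.0, 0.057]
wrist_force: [-0.1, -0.7, 0.1]
finger_gap: 70.0
finger_force: 0.0
```

```bash
python3 - <<'E'
from h import *
c=cam("wrist"); cv2.imwrite("pics/w1.png",c["frame"]); print(manip.read_state()["eef_pos"])
E
```

```text
[448.29855823 -31.28296222 188.96474325]
```

View pics/w1.png

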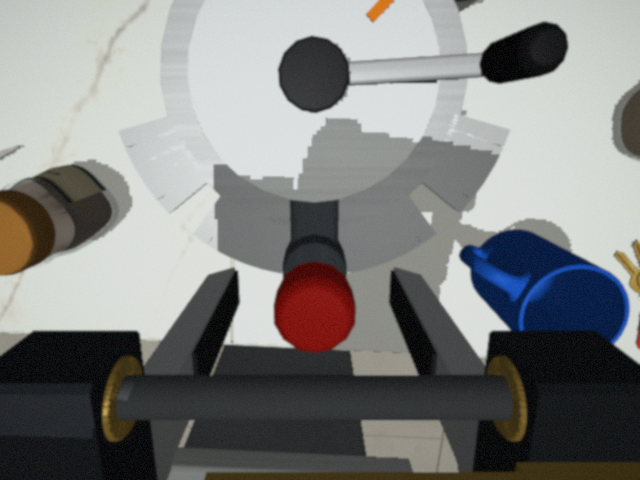

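The knob, at (315,307), is centred between the fingers. Closing on it and lifting.

>>> {"name": "move_arm", "arguments": {
  "moves": [
    [0, 0, 0, 0],
    [0, 0, 0, 0],
    [0, 0, 0, 0],
    [0, 0, 0, 0],
    [0, 0, 0, 0],
    [0, 0, -0.004, 0],
    [0, 0, -0.008, 0],
    [0, 0, -0.012, 0],
    [0, 0, -0.017, 0],
    [0, 0, -0.017, 0]
  ],
  "jaw": 0.02,
  "squeeze": 30
}}

```text
clock: 3.1
eef_pos: [448.1, -31.0, 206.0]
eef_rot: [3.142, -0.0, 0.058]
wrist_force: [2.1, -0.1, -5.9]
finger_gap: 33.0
finger_force: 30.0
```

>>> {"name": "move_arm", "arguments": {
  "moves": [
    [0.0003, -0.0076, 0, 0.08],
    [0.0012, -0.0151, 0, 0.16],
    [0.003, -0.0235, 0, 0.25],
    [0.0054, -0.0317, 0, 0.34],
    [0.0086, -0.0396, 0, 0.43],
    [0.0126, -0.0472, 0, 0.52],
    [0.0171, -0.0544, 0, 0.61],
    [0.0217, -0.0605, 0, 0.69],
    [0.0255, -0.0648, 0, 0.75],
    [0.0278, -0.0672, 0, 0.785],
    [0.0278, -0.0672, 0, 0.785],
    [0.0278, -0.0672, 0, 0.785]
  ]
}}

```text
clock: 4.3
eef_pos: [472.0, 37.4, 205.4]
eef_rot: [3.141, -0.0, -0.726]
wrist_force: [2.9, -3.8, -5.7]
finger_gap: 33.1
finger_force: 30.0
```

Now lowering, then opening.

>>> {"name": "move_arm", "arguments": {
  "moves": [
    [0, 0, 0.004, 0],
    [0, 0, 0.008, 0],
    [0, 0, 0.012, 0],
    [0, 0, 0.016, 0],
    [0, 0, 0.017, 0],
    [0, 0, 0.017, 0]
  ]
}}

```text
clock: 4.9
eef_pos: [472.1, 37.4, 188.5]
eef_rot: [-3.141, -0.001, -0.727]
wrist_force: [2.3, -5.4, -1.6]
finger_gap: 33.4
finger_force: 30.0
```

>>> {"name": "move_arm", "arguments": {
  "moves": [
    [0, 0, 0, 0],
    [0, 0, 0, 0],
    [0, 0, 0, 0],
    [0, 0, 0, 0],
    [0, 0, -0.03, 0],
    [0, 0, -0.06, 0],
    [0, 0, -0.08, 0],
    [0, 0, -0.08, 0]
  ],
  "jaw": 0.07
}}

```text
clock: 5.7
eef_pos: [472.8, 37.8, 270.9]
eef_rot: [-3.139, -0.003, -0.727]
wrist_force: [0.3, 0.3, -0.2]
finger_gap: 69.8
finger_force: 0.0
```

```bash
cat > m.py <<'E'
from h import *
import sys
c=cam("wrist"); cv2.imwrite(f"pics/{sys.argv[1]}w.png",c["frame"])
hsv=cv2.cvtColor(c["frame"],cv2.COLOR_BGR2HSV); P=pts(c)
m=cv2.inRange(hsv,(0,150,60),(8,255,255)); cs=max(cv2.findContours(m,0,2)[0],key=cv2.contourArea)
k=cv2.erode(cv2.drawContours(m*0,[cs],-1,255,-1),np.ones((5,5)))>0; q=P[k]; t=np.percentile(q[:,2],98)
print("wrist knob",cv2.minEnclosingCircle(cs),"top z",t,np.median(q[abs(q[:,2]-t)<4],0))
c=cam("top"); cv2.imwrite(f"pics/{sys.argv[1]}t.png",c["frame"]); P=pts(c); Z=P[...,2]; X,Y=P[...,0],P[...,1]
q=P[(abs(Z-191)<5)&(abs(X-650)<90)&(abs(Y+90)<130)&(X>590)]
print("rim",cv2.minEnclosingCircle(q[:,:2].astype(np.float32)),len(q))
q=P[(Z>209)&(Z<222)&(np.hypot(X-542.4,Y+26.1)<95)&(np.hypot(X-542.4,Y+26.1)>65)&(Y<0)&(X>440)]
if len(q):
    p=np.median(q,0); d=p[:2]-[542.4,-26.1]; print("post",p,np.hypot(*d),np.arctan2(d[1],d[0]),len(q))
print(manip.read_state()["eef_pos"],manip.read_state()["clock"])
E
python3 m.py a
```

```text
wrist knob ((315.00994873046875, 247.9303436279297), 29.08660125732422) top z 221.41127001207164 [474.28213225  36.99384169 220.04639709]
rim ((646.3953247070312, -119.5623550415039), 46.6372184753418) 537
post [492.07271062 -87.67314933 214.86555099] 79.52413956698143 -2.256031999489749 76
[471.87296834  37.71043008 267.86312235] 5.8
```

View pics/aw.png

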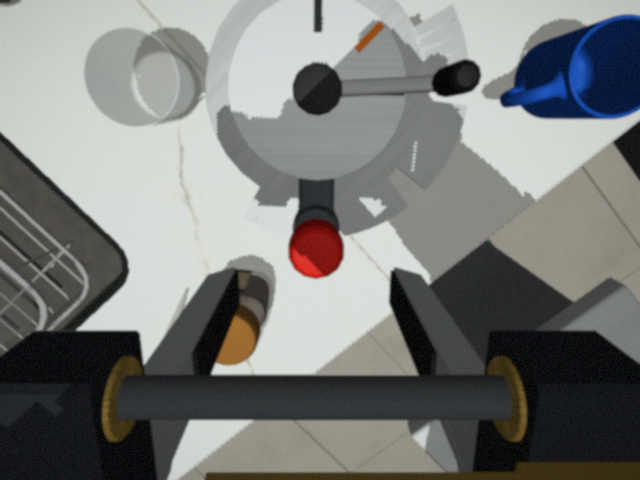

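The knob top at z 220 shows the plunger is home, and the dripper rim centre at (646,-120) is over the mug. The lever post in the wrist view is at (458,77), which is world (492,-88). Moving above the post.

>>> {"name": "move_arm", "arguments": {
  "moves": [
    [0.01, 0.008, 0, -0.1],
    [0.02, 0.016, 0, -0.25],
    [0.03, 0.024, 0, -0.4],
    [0.04, 0.032, 0, -0.55],
    [0.05, 0.04, 0, -0.69],
    [0.06, 0.048, 0, -0.83],
    [0.07, 0.056, 0, -0.97],
    [0.08, 0.064, 0, -1.11],
    [0.09, 0.072, 0, -1.25],
    [0.0982, 0.0803, 0, -1.39],
    [0.0982, 0.0803, 0, -1.53],
    [0.0982, 0.0803, 0, -1.615]
  ],
  "jaw": 0.05
}}

```text
clock: 7.0
eef_pos: [491.6, -87.8, 266.8]
eef_rot: [-3.139, 0.001, 0.893]
wrist_force: [-1.2, 0.0, 0.6]
finger_gap: 50.1
finger_force: 0.0
```

>>> {"name": "move_arm", "arguments": {
  "moves": [
    [0, 0, 0, 0],
    [0, 0, 0, 0],
    [0, 0, 0.01, 0]
  ]
}}

```text
clock: 7.3
eef_pos: [492.3, -87.6, 258.6]
eef_rot: [3.14, -0.001, 0.886]
wrist_force: [0.4, 0.3, 0.5]
finger_gap: 49.7
finger_force: 0.0
```

>>> {"name": "move_arm", "arguments": {
  "moves": [
    [0, 0, 0.02, 0],
    [0, 0, 0.04, 0],
    [0, 0, 0.06, 0],
    [0, 0, 0.072, 0],
    [0, 0, 0.076, 0],
    [0, 0, 0.076, 0]
  ]
}}

```text
clock: 7.9
eef_pos: [491.9, -87.6, 182.2]
eef_rot: [-3.141, 0.0, 0.887]
wrist_force: [-0.4, 0.3, -0.2]
finger_gap: 49.7
finger_force: 0.0
```

>>> {"name": "move_arm", "arguments": {
  "moves": [
    [0, 0, 0, 0],
    [0, 0, 0, 0],
    [0, 0, 0, 0],
    [0, 0, 0, 0],
    [0, 0, 0, 0],
    [0, 0, 0, 0]
  ],
  "jaw": 0.01,
  "squeeze": 12
}}

```text
clock: 8.5
eef_pos: [492.1, -87.6, 182.7]
eef_rot: [3.141, -0.0, 0.888]
wrist_force: [-0.1, -0.0, 2.0]
finger_gap: 17.2
finger_force: 12.0
```

>>> {"name": "move_arm", "arguments": {
  "moves": [
    [0.0003, 0.0072, 0, -0.09],
    [0.0013, 0.0143, 0, -0.18],
    [0.0029, 0.0213, 0, -0.27],
    [0.0051, 0.0282, 0, -0.36],
    [0.008, 0.0348, 0, -0.45],
    [0.0114, 0.0411, 0, -0.54],
    [0.0154, 0.0471, 0, -0.63],
    [0.0188, 0.0515, 0, -0.7],
    [0.021, 0.0541, 0, -0.742],
    [0.021, 0.0541, 0, -0.742],
    [0.021, 0.0541, 0, -0.742]
  ]
}}

```text
clock: 9.6
eef_pos: [547.3, -105.2, 182.6]
eef_rot: [3.141, -0.0, 1.629]
wrist_force: [0.1, 3.6, 3.6]
finger_gap: 17.7
finger_force: 12.0
```

>>> {"name": "move_arm", "arguments": {
  "moves": [
    [0, 0, 0, 0],
    [0, 0, 0, 0],
    [0, 0, 0, 0],
    [0, 0, -0.03, 0],
    [0, 0, -0.06, 0],
    [0, 0, -0.08, 0],
    [-0.03, 0, -0.09, 0],
    [-0.07, 0, -0.09, 0],
    [-0.11, 0, -0.09, 0],
    [-0.14, 0, -0.09, 0],
    [-0.14, 0, -0.09, 0]
  ],
  "jaw": 0.045
}}

```text
clock: 10.7
eef_pos: [554.9, -248.5, 271.6]
eef_rot: [-3.14, -0.0, 1.626]
wrist_force: [-0.4, -0.7, -1.0]
finger_gap: 44.8
finger_force: 0.0
```

```bash
python3 m.py b; python3 - <<'E'
import cv2
f=cv2.imread("pics/bt.png"); cv2.imwrite("pics/bc.png",cv2.resize(f[140:340,220:400],None,fx=3,fy=3,interpolation=2))
E
```

```text
wrist knob ((127.5, 279.5), 19.65970230102539) top z 4.6374352908482885 [ 346.22064309 -363.70204211    2.82720294]
rim ((646.4567260742188, -119.53857421875), 46.77547836303711) 548
post [ 547.08275895 -106.03431327  214.91136534] 80.07135985481462 -1.5122806179846928 73
[ 555.23903001 -245.47463263  272.02557172] 10.8
```

View pics/bc.png

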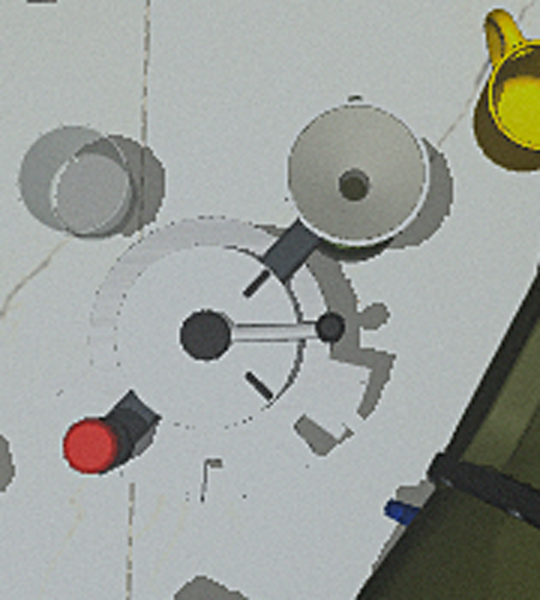

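The dripper at (357,172) in the crop is over the mug. The lever, with its post at (330,327), covers the orange mark midway between the two black marks, so its angle is about 0.785. Last, I'll check the knob height and hand in.

```bash
python3 - <<'E'
from h import *
c=cam("top"); P=pts(c); m=cv2.inRange(cv2.cvtColor(c["frame"],cv2.COLOR_BGR2HSV),(0,150,90),(8,255,255)); m[:,:220]=0; m[:,300:]=0; m[:260]=0
z=np.median(P[m>0],0); print(z)
if abs(z[2]-219.5)<4: print(manip.sign_off())
E
```

```text
[472.39459489  38.08114298 219.95605833]
the job is handed in; nothing more can be done
None
```

The job is handed in at about 11 s of the 48 s allowed: the dripper is over the green-and-white mug with the plunger fully home in that notch, the flow lever is on its orange half-open mark, and the robot never touched the mug, tumbler or jars.

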